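Press the stuck plug out of a microscope adapter tube

TASK

Take the slim push rod from the rack, feel it into the off-centre hole in the disc on top of the white tube, and press the plug inside down until it drops out onto the cork pad below. Work gently: never press on the tube, its disc or the plug with more than about 30 N. Then stand the slim rod back in the empty hole of the rack, let go, and leave the thick rod and everything else where it is.

Things in the scene. Friction and masses are not known exactly. Their poses are not given: they have to be found in the camera images.
- stand: Fixed service stand. Origin: underside centre of its 110 x 100 x 8 mm steel base, on the table; z up along the tube's axis. Two aluminium columns at y = +/-38 mm (12 mm wide, up to z = 72 mm) hold an upright white tube, outside diameter 56 mm, bore 34 mm, from z = 40 to 84 mm. A round aluminium disc lies on the tube. Open at front and back below the tube.
- tube_top (a point): Point on the tube's axis level with the top of the disc (z = 90 mm of the stand). The disc: diameter 62 mm, 6 mm thick, one through hole of 14.5 mm diameter, its centre 6 mm from the axis. The disc is clamped at an angle that differs every time and is not measured: the hole may lie on any side; seen from above it is a dark hole.
- bore_springs (a point): Point on the tube's axis at z = 50 mm of the stand. Three sprung brass pads in the bore, from z = 46 to 54 mm, grip the plug's side: sliding it down takes about 8 to 20 N, and it falls by its own weight once its top has been pushed below them.
- cork_pad (a point): Centre of the top of the cork catch pad (70 x 56 mm) under the tube, z = 12 mm of the stand.
- plug: Plain aluminium cylinder, diameter 32 mm, 24 mm tall, 100 g, loose but held by the sprung pads in the bore. Origin: centre of its underside, z up along its axis. Seated: underside 44 mm above the stand's underside, top at 68 mm, out of sight below the disc. Driven out: standing on the cork pad, underside at 12 mm, top at 36 mm, just below the tube.
- rod: The slim push rod, about 180 g, point down in one of the rack's two holes. Origin: centre of the tip's flat end; z up along the rod. Steel shaft, diameter 12 mm, z = 0 to 75 mm, the first 4 mm tapering to 8 mm at the tip; guard disc, diameter 36 mm, z = 75 to 81 mm; black round handle, diameter 22 mm, z = 81 to 123 mm, gripped from above. Fingertips just over the guard can push on it.
- thick_rod: The other rod, like the slim one but with a shaft of diameter 18 mm and a handle of diameter 30 mm (300 g), too thick for the disc's hole. It stands in the other hole of the rack and stays there. Origin and axes as for the slim rod.
- rack: Fixed grey rack. Origin: underside centre; z up. Base 70 x 150 mm; top board 60 mm (x) by 150 mm (y), from z = 76 to 90 mm, with two through holes of 21 mm diameter at y = -40 and +40 mm. A rod stands in a hole with its guard resting on the board, so that its tip is 15 mm above the rack's underside. The slim rod may be in either hole.
- hole_a (a point): Centre of the mouth of the rack hole at y = -40 mm, at the board's top face (z = 90 mm).
- hole_b (a point): Centre of the mouth of the rack hole at y = +40 mm, at the board's top face (z = 90 mm).
- jar: Bystander: small jar, diameter 52 mm, 70 mm tall; origin at its underside.
- clip0: Bystander: orange plastic clip, 40 x 30 x 20 mm; origin at its underside.
- clip1: Bystander: another such orange clip.
- dish: Bystander: small white bowl, diameter 90 mm, 16 mm tall; origin at its underside.
- fruit0: Bystander: small brown fruit, diameter 42 mm, 36 mm tall; origin at its underside.
- fruit1: Bystander: small brown fruit, diameter 40 mm, 34 mm tall; origin at its underside.
- driver: Bystander: screwdriver lying on the table, 180 mm long.
Things that resemble listed ones, but are neither listed nor needed, are in the scene too. What is shaped like the rod but blue is not meant. Leave any blue look-alike of the stand alone.

How it is judged:
By the outcome, as a careful person would: the job done as asked, in the order asked, and still so for the second after the job is handed in, with the robot touching nothing.
It also fails if it takes over 67 s, if anything falls off the work surface, if the arm or the gripper's body presses on something with over 40 N, if the wrist force passes 120 N, or if a joint passes its speed limit or range.

ROBOT

A 6-joint arm with a two-finger parallel gripper is mounted at the origin on the work surface. World frame = base frame: x ahead of the robot, y to its left, z up, the work surface at z = 0. Lengths are in m, angles in degrees, forces in N, time in s.
With the tool pointing down it reaches from about 0.4 to 0.825 m from the base axis. Payload 7 kg.
Tool frame: the origin (TCP) lies on the centre line of the jaws, within the pads' length; the fingertips stand r.tip_reach ahead of it and the grasp point (between the pads) is the TCP (r.tip_reach is the distance from the TCP to the fingertips, in m); z points along the fingers, y is the line along which they close (so a half turn about z gives the same grasp; the last joint's range is limited). The gripper opens to 88 mm and grips with 3 to 60 N. Pads are 19 mm wide; open, the fingers measure 130 mm over their backs; the gripper's body (78 mm by 193 mm) begins 47 mm behind the grasp point.
Start: joints at [79.761, 20.546, 0.682, 0, -70.136, -16.507], TCP at [0.304, 0.603, 0.246] pointing down, gripper open.
Joint ranges: [-176.03, 176.03], [-82.01, 121.73], [-58.28, 71.71], [-173.87, 95.51], [-174.79, -0.11], [-173.66, 173.66]. Speed limits (degrees/s): [136.94, 136.94, 172.46, 180, 180, 180].

INTERFACE

Orientations are given as [roll, pitch, yaw] about the fixed x, y, z axes, in that order (R = Rz(yaw) Ry(pitch) Rx(roll)).
In Python, from plant import sensors, cams, r gives the robot as it stands.
- The arm moves only by the tool drive_tool, never from a script. Its argument "rows" is a list of rows, each an object of numbers: "fingers": the gripper's target within -1 to 1 (fully open at 1, half-way at 0, shut at -1); "x", "y", "z": the shift along the tool's x, y, z in m; "spin": the turn about the tool's z in rad. A call has 1 to 10 rows; each row is the pose to reach, as a shift and turn from the pose commanded when the call began, along the tool's axes at that moment; what a row does not reach only later rows make up. A row lasts 1/8 s, in which the tool goes at most 62.5 mm and 10.7 degrees, less where a joint would pass 70% of its speed; a pose out of reach is approached as far as the arm can. A call with a gripper value outside its range is refused whole. The fingers move at their own pace and stop on an object; "newtons" is the grip in N (left out, the last holds). Time passes only in rows, so rows that repeat a pose let the fingers close. It gives the time, the measured TCP pose, the force, the opening and the grip force at its end, in the units of the state.
- sensors.get_state(): the state, without advancing time (a new reading comes with each control period).
- cams.capture(name): name is "scene" or "top" or "wrist"; returns a dict with "pixels" (400x640x3 uint8, red, green, blue), "intrinsics" (3x3 intrinsics, pixels), "eye" and "orientation" of the camera in the world; the wrist camera has in their place "T_tool_cam" (4x4, takes a point from camera to tool coordinates, whose origin is the TCP and whose axes are the flange's). Camera axes: x right, y up, looking along -z (the intrinsics and any distortion apply to the point x, -y, -z); pixel columns grow to the right and rows downward; lengths in m; the calibration is good to about 2 mm. A picture is of the moment at which its call begins: read the wrist's pose just before it. There is no depth.
- r.close_job(): hands the job in; it is judged then, once.
The state is a dict: "time_s": time; "joints": joint angles; "qd": joint speeds; "joint_torque": joint torques, N m; "tcp_pos": TCP position; "eef_rot": TCP orientation; "contact_force": force on the tool from outside, world axes, zero at the start; "moment": the same for the moment, N m; "gripper_width": finger opening in m; "gripper_force": force on a finger pad.
Only numpy, scipy, OpenCV 4.12 (cv2) and the standard library are available. Lean on these libraries where they do the work, as an engineer would, in place of code of your own. Each camera call takes 0.05 s, during which the arm holds its last target. There are 200 camera calls.

## Working session

There is one attempt and no reset: what is moved stays moved. The work goes in short steps, Python scripts to look and compute and a tool call to move; the robot and the scene stay as the last step left them, time stands still between calls to the robot, and variables do not carry over. Pictures are saved under pics/ and viewed, at most 10 in all, crops included, and the job is handed in when it is done.

Besides the shell and the picture viewer there is one more tool, called after ">>>" as a command line: name --argument value ..., lists and objects as JSON in quotes. drive_tool: Moves the arm, as the interface text tells. Its arguments: {"type":"object","properties":{"rows":{"type":"array"},"newtons":{"type":"number"}},"required":["rows"]}

```bash
ls; mkdir -p pics; python3 - <<'E'
from plant import sensors, cams, r
import cv2
s=sensors.get_state(); print(s, r.tip_reach)
for n in ("scene","top"):
    c=cams.capture(n); cv2.imwrite(f"pics/{n}0.png",c["pixels"][:,:,::-1]); print(n,c["intrinsics"],c["eye"],c["orientation"],[k for k in c])
c=cams.capture("wrist"); print(c["T_tool_cam"],c["intrinsics"],[k for k in c])
E
```

```text
pics
{'time_s': 0.0, 'joints': array([ 7.97612101e+01,  2.05914557e+01,  6.33792635e-01, -1.95013467e-02,
       -7.01354702e+01, -1.65047633e+01]), 'qd': array([-0.04540747,  0.05804672,  0.1331227 ,  0.03181246, -0.10115451,
       -0.0863014 ]), 'joint_torque': array([-1.87743390e-03, -5.82716596e+01,  2.93065274e+01,  6.99745461e+00,
        6.86368949e-03, -1.67727899e-04]), 'tcp_pos': array([0.30359065, 0.60236543, 0.24462452]), 'eef_rot': array([ 1.79905496e+02, -8.88408099e-03, -2.67501873e+01]), 'contact_force': array([ 0.1062824 ,  0.41049696, -0.43713191]), 'moment': array([-0.01997732, -0.01957426, -0.06028631]), 'gripper_force': 0.0, 'gripper_width': 0.0876865036485317} 0.019
scene [[440.42517486   0.         326.13297336]
 [  0.         440.42517486 200.26242919]
 [  0.           0.           1.        ]] [1.41300919 0.38929053 0.73547436] [ 54.71316656   1.29595901 110.10005409] ['pixels', 'intrinsics', 'eye', 'orientation']
top [[483.95395354   0.         313.09132114]
 [  0.         483.95395354 194.27660659]
 [  0.           0.           1.        ]] [0.51434147 0.04119768 1.3237085 ] [  3.33186723  -0.19219553 -88.87992714] ['pixels', 'intrinsics', 'eye', 'orientation']
[[-9.30761340e-04  9.61574638e-01  2.74542073e-01  7.38476480e-02]
 [ 9.99999302e-01  1.09466134e-03 -4.43785870e-04 -3.87566561e-04]
 [-7.27263831e-04  2.74541468e-01 -9.61574986e-01 -1.39240074e-01]
 [ 0.00000000e+00  0.00000000e+00  0.00000000e+00  1.00000000e+00]] [[328.33420719   0.         316.86007928]
 [  0.         328.33420719 202.56806052]
 [  0.           0.           1.        ]] ['pixels', 'intrinsics', 'T_tool_cam']
```

View pics/top0.png

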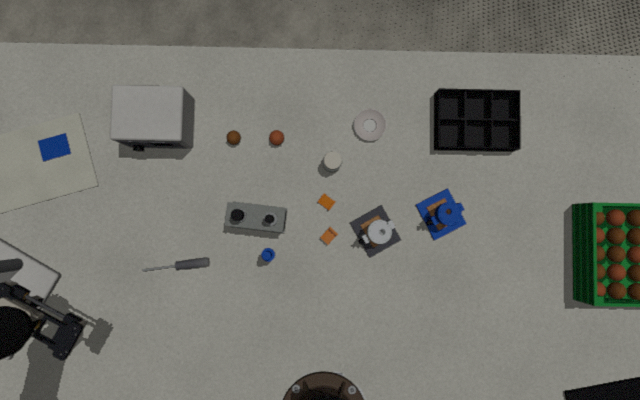

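View pics/scene0.png

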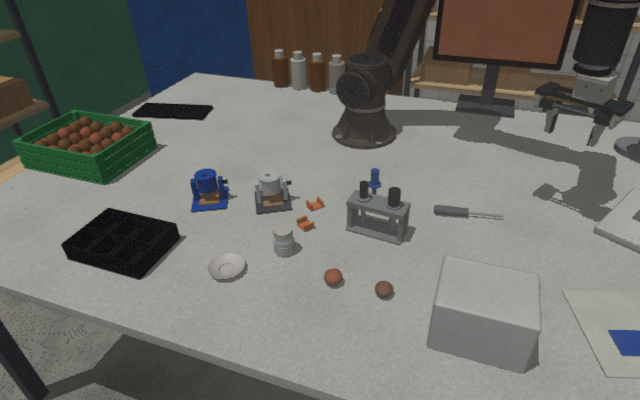

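The top view shows the rack at (255,218) with two black handles: (237,215), which looks thicker, and (269,219), which looks slimmer. The white stand is at (377,232) and the blue look-alike at (440,213). A blue rod at (268,255) isn't meant. I'll measure these and confirm them in one crop.

```bash
cat > h.py <<'E'
import numpy as np, cv2
from scipy.spatial.transform import Rotation as R
from plant import sensors, cams, r
def pose(c,s=None):
    if "eye" in c: return R.from_euler("xyz",c["orientation"],degrees=True).as_matrix(), np.array(c["eye"])
    T=np.array(c["T_tool_cam"]); Rt=R.from_euler("xyz",s["eef_rot"],degrees=True).as_matrix()
    return Rt@T[:3,:3], Rt@T[:3,3]+s["tcp_pos"]
def cast(c,uv,z,s=None):
    Rm,e=pose(c,s); K=c["intrinsics"]
    d=Rm@np.array([(uv[0]-K[0,2])/K[0,0],-(uv[1]-K[1,2])/K[1,1],-1]); return e+d*(z-e[2])/d[2]
def proj(c,p,s=None):
    Rm,e=pose(c,s); K=c["intrinsics"]; q=Rm.T@(np.array(p)-e)
    return np.array([K[0,2]+K[0,0]*q[0]/-q[2],K[1,2]-K[1,1]*q[1]/-q[2]])
def blobs(mask,lo=20):
    n,l,st,ce=cv2.connectedComponentsWithStats(mask.astype(np.uint8))
    return [(ce[i].round(1),st[i]) for i in range(1,n) if st[i][4]>=lo]
def tool(p,s=None):  # world point -> shift in tool axes from present TCP
    s=s or sensors.get_state(); return R.from_euler("xyz",s["eef_rot"],degrees=True).as_matrix().T@(np.array(p)-s["tcp_pos"])
E
python3 - <<'E'
from h import *
c=cams.capture("top"); im=c["pixels"]
hsv=cv2.cvtColor(im,cv2.COLOR_RGB2HSV)
roi=lambda m,x0,x1,y0,y1:(np.pad(m[y0:y1,x0:x1].astype(np.uint8),((y0,400-y1),(x0,640-x1))))
dark=roi(im.max(2)<55,222,290,195,240)
for ce,st in blobs(dark,15): print("dark",ce,st, cast(c,ce,.138).round(4))
br=roi(im.min(2)>150,350,400,205,258)
for ce,st in blobs(br,50): print("disc",ce,st,cast(c,ce,.09).round(4))
for lo,hi in ((60,135),):
  g=roi((im.max(2)>lo)&(im.max(2)<hi),215,295,190,242)
  for ce,st in blobs(g,200): print("rack",ce,st,cast(c,ce,.09).round(4)); 
cr=cv2.resize(im[190:265,215:405],None,fx=4,fy=4,interpolation=cv2.INTER_CUBIC); cv2.imwrite("pics/crop1.png",cr[:,:,::-1])
E
```

```text
dark [236.6 215.3] [230 209  14  15 146] [0.5282 0.2247 0.138 ]
dark [268.8 218.8] [264 215  10   9  65] [0.5212 0.1457 0.138 ]
rack [252.8 217.6] [ 215  190   80   52 2537] [0.5237 0.1907 0.09  ]
```

View pics/crop1.png

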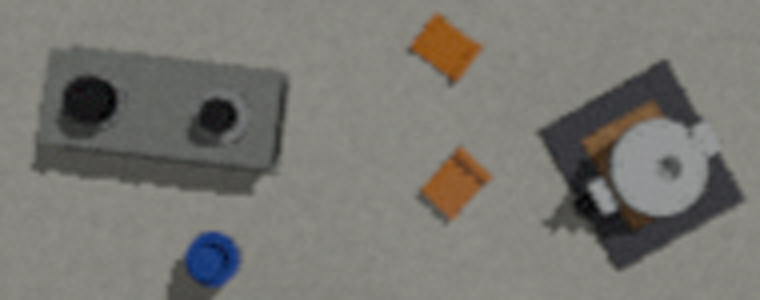

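The crop shows the slim rod at crop (218,117), smaller handle with the pale guard visible, so top px (269,219). The thick rod is at crop (90,100). They measure 79 mm apart, against 80 mm by design. The disc is at crop (658,167) and its dark hole at about (669,167). I'll move above the slim rod first.

```bash
python3 - <<'E'
from h import *
c=cams.capture("top")
rod=cast(c,(268.8,218.8),.138); print("rod",rod,"disc",cast(c,(379.5,231.8),.09),"hole",cast(c,(382.2,231.8),.09),"blue",cast(c,(268,255),.12))
print(tool([rod[0],rod[1],.245]))
E
```

```text
rod [0.52121639 0.14572233 0.138     ] disc [ 0.49399249 -0.13226652  0.09      ] hole [ 0.49412634 -0.13913531  0.09      ] blue [0.43191151 0.14706345 0.12      ]
[3.99883662e-01 3.10096107e-01 3.91558730e-04]
```

>>> drive_tool --rows '[{"x": 0.4,"y": 0.31,"spin": 0.32,"fingers": 1},{"x": 0.4,"y": 0.31,"spin": 0.32},{"x": 0.4,"y": 0.31,"spin": 0.32},{"x": 0.4,"y": 0.31,"spin": 0.32},{"x": 0.4,"y": 0.31,"spin": 0.32},{"x": 0.4,"y": 0.31,"spin": 0.32},{"x": 0.4,"y": 0.31,"spin": 0.32},{"x": 0.4,"y": 0.31,"spin": 0.32},{"x": 0.4,"y": 0.31,"spin": 0.32},{"x": 0.4,"y": 0.31,"spin": 0.32}]'

```text
invalid input
```

>>> drive_tool --rows '[{"x": 0},{"x": 0},{"x": 0}]'

```text
invalid input
```

```bash
python3 - <<'E'
from h import *
s=sensors.get_state(); c=cams.capture("wrist"); im=c["pixels"]; cv2.imwrite("pics/w1.png",im[:,:,::-1])
print(s["tcp_pos"],s["eef_rot"],s["joints"]); print(proj(c,[.5212,.1457,.138],s), tool([.5212,.1457,.245]))
for ce,st in blobs(im.max(2)<50,300): print(ce,st,cast(c,ce,.138,s))
E
```

```text
[0.30368848 0.60261213 0.24512604] [ 1.79957228e+02 -4.87518402e-03 -2.67482348e+01] [ 7.97625948e+01  2.05695646e+01  6.62488211e-01 -7.95494707e-03
 -7.01353180e+01 -1.65081256e+01]
[1005.4691988  -645.10799939] [0.39985284 0.31015686 0.00043852]
[318.1 323.5] [    0   194   640   206 66793] [0.20854363 0.64968627 0.138     ]
[429.6 312.4] [416 302  24  26 409] [0.17499644 0.55881411 0.138     ]
```

View pics/w1.png

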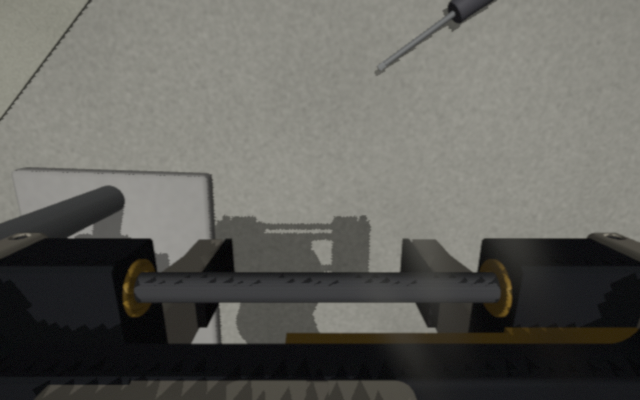

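Both move calls were refused, so the picture only shows the start pose: the jaws at rows 200–400 and nothing useful. Probably every row needs all its fields.

>>> drive_tool --rows '[{"x": 0.4,"y": 0.31,"z": 0,"spin": 0.32,"fingers": 1},{"x": 0.4,"y": 0.31,"z": 0,"spin": 0.32,"fingers": 1},{"x": 0.4,"y": 0.31,"z": 0,"spin": 0.32,"fingers": 1},{"x": 0.4,"y": 0.31,"z": 0,"spin": 0.32,"fingers": 1},{"x": 0.4,"y": 0.31,"z": 0,"spin": 0.32,"fingers": 1},{"x": 0.4,"y": 0.31,"z": 0,"spin": 0.32,"fingers": 1},{"x": 0.4,"y": 0.31,"z": 0,"spin": 0.32,"fingers": 1},{"x": 0.4,"y": 0.31,"z": 0,"spin": 0.32,"fingers": 1},{"x": 0.4,"y": 0.31,"z": 0,"spin": 0.32,"fingers": 1},{"x": 0.4,"y": 0.31,"z": 0,"spin": 0.32,"fingers": 1}]'

```text
time_s: 1.55
tcp_pos: [0.5216, 0.1454, 0.2455]
eef_rot: [-180.0, 0.0, -45.2]
contact_force: [-0.2, 0.1, 0.3]
gripper_width: 0.0876
gripper_force: 0.0
```

```bash
python3 - <<'E'
from h import *
s=sensors.get_state(); c=cams.capture("wrist"); im=c["pixels"]
cv2.imwrite("pics/w2.png",im[:,:,::-1])
print(s["tcp_pos"],s["joints"]); print(proj(c,[.5212,.1457,.138],s), proj(c,[.5212,.1457,.096],s))
for ce,st in blobs(im.max(2)<50,300): print(ce,st,cast(c,ce,.138,s))
E
```

```text
[0.52157806 0.14541885 0.24551897] [ 3.63197140e+01  7.97927927e+00 -1.62143360e+01 -7.31827256e-03
 -6.58068103e+01  8.50581821e+00]
[317.22086402 207.22094009] [317.13011392 193.89388693]
[517.3  46.4] [ 459   24   94   44 1157] [ 0.50482026 -0.03333461  0.138     ]
[315.9 202.7] [303 185  26  36 744] [0.52453231 0.14380825 0.138     ]
[ 30.5 224.4] [  0 208  61  32 681] [0.67321109 0.31651409 0.138     ]
[318.2 325.5] [    0   233   640   167 61540] [0.44446507 0.22179302 0.138     ]
[201.7 311. ] [165 301  54  27 515] [0.5261169  0.28218451 0.138     ]
[429.2 312.2] [417 302  22  25 383] [0.3857568  0.14479803 0.138     ]
```

View pics/w2.png

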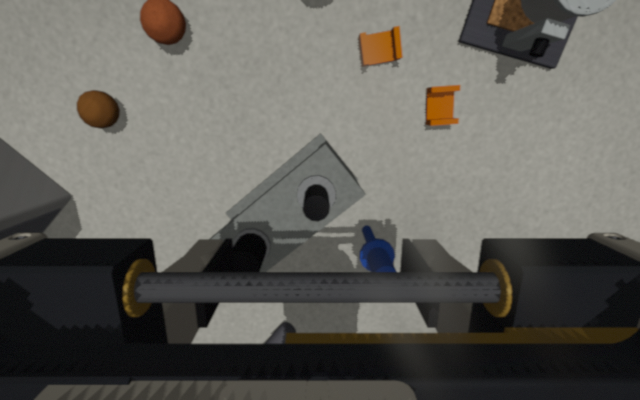

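The slim handle is at (316,205) with its pale guard around it, within 1 mm of the prediction. The thick rod (250,250) and the blue rod (378,250) stay clear of the fingers. I'll go down half open and grip.

>>> drive_tool --rows '[{"x": 0,"y": -0.001,"z": 0.04,"spin": 0,"fingers": 0},{"x": 0,"y": -0.001,"z": 0.06,"spin": 0,"fingers": 0},{"x": 0,"y": -0.001,"z": 0.085,"spin": 0,"fingers": 0},{"x": 0,"y": -0.001,"z": 0.105,"spin": 0,"fingers": 0},{"x": 0,"y": -0.001,"z": 0.12,"spin": 0,"fingers": 0},{"x": 0,"y": -0.001,"z": 0.1275,"spin": 0,"fingers": 0},{"x": 0,"y": -0.001,"z": 0.1275,"spin": 0,"fingers": 0},{"x": 0,"y": -0.001,"z": 0.1275,"spin": 0,"fingers": 0}]'

```text
time_s: 2.6
tcp_pos: [0.5226, 0.1469, 0.1187]
eef_rot: [-179.9, -0.0, -45.1]
contact_force: [0.5, -0.0, 0.3]
gripper_width: 0.0437
gripper_force: 0.0
```

>>> drive_tool --rows '[{"x": 0,"y": 0,"z": 0,"spin": 0,"fingers": -0.7},{"x": 0,"y": 0,"z": 0,"spin": 0,"fingers": -1},{"x": 0,"y": 0,"z": 0,"spin": 0,"fingers": -1},{"x": 0,"y": 0,"z": 0,"spin": 0,"fingers": -1},{"x": 0,"y": 0,"z": 0,"spin": 0,"fingers": -1},{"x": 0,"y": 0,"z": 0,"spin": 0,"fingers": -1}]' --newtons 45

```text
time_s: 3.35
tcp_pos: [0.5222, 0.1465, 0.1183]
eef_rot: [180.0, -0.0, -45.1]
contact_force: [-2.5, -1.6, 5.5]
gripper_width: 0.0212
gripper_force: 45.0
```

>>> drive_tool --rows '[{"x": 0,"y": 0,"z": -0.015,"spin": 0,"fingers": -1},{"x": 0,"y": 0,"z": -0.035,"spin": 0,"fingers": -1},{"x": 0,"y": 0,"z": -0.06,"spin": 0,"fingers": -1},{"x": 0,"y": 0,"z": -0.085,"spin": 0,"fingers": -1},{"x": 0,"y": 0,"z": -0.11,"spin": 0,"fingers": -1},{"x": 0,"y": 0,"z": -0.12,"spin": 0,"fingers": -1},{"x": 0,"y": 0,"z": -0.12,"spin": 0,"fingers": -1}]'

```text
time_s: 4.22
tcp_pos: [0.5222, 0.1468, 0.2384]
eef_rot: [-179.9, 0.0, -45.1]
contact_force: [0.1, -0.4, -3.9]
gripper_width: 0.0212
gripper_force: 45.0
```

>>> drive_tool --rows '[{"x": 0.026,"y": 0.044,"z": 0,"spin": 0,"fingers": -1},{"x": 0.052,"y": 0.088,"z": 0,"spin": 0,"fingers": -1},{"x": 0.08,"y": 0.132,"z": 0,"spin": 0,"fingers": -1},{"x": 0.106,"y": 0.177,"z": 0,"spin": 0,"fingers": -1},{"x": 0.132,"y": 0.221,"z": 0,"spin": 0,"fingers": -1},{"x": 0.132,"y": 0.221,"z": 0,"spin": 0,"fingers": -1},{"x": 0.132,"y": 0.221,"z": 0,"spin": 0,"fingers": -1}]'

```text
time_s: 5.1
tcp_pos: [0.4585, -0.1031, 0.2373]
eef_rot: [180.0, 0.1, -45.2]
contact_force: [-0.6, 0.5, -2.3]
gripper_width: 0.021
gripper_force: 45.0
```

```bash
python3 - <<'E'
from h import *
s=sensors.get_state(); c=cams.capture("wrist"); im=c["pixels"]
print(s["tcp_pos"],s["eef_rot"],s["contact_force"]); 
t=s["tcp_pos"]; print("tip",proj(c,t-[0,0,.1033],s),"hole",proj(c,[.494,-.139,.09],s),"disc",proj(c,[.494,-.1325,.09],s))
np.save("w3.npy",im)
cr=cv2.resize(im[90:290,220:420],None,fx=3,fy=3,interpolation=cv2.INTER_CUBIC); cv2.imwrite("pics/w3.png",cr[:,:,::-1])
E
```

```text
[ 0.45851472 -0.10306087  0.2372554 ] [ 1.79956750e+02  5.35829197e-02 -4.51520400e+01] [-0.58995738  0.50639868 -2.26485556]
tip [317.03845444 208.11206007] hole [317.09800445 136.88550158] disc [311.78467293 142.32470611]
```

View pics/w3.png

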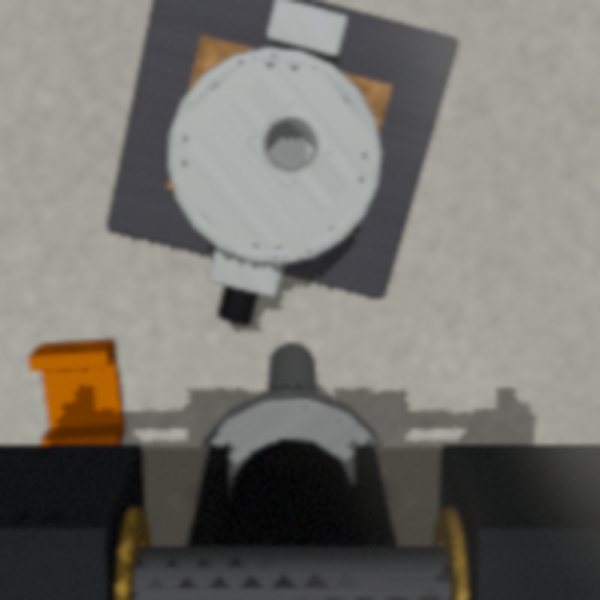

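The hole is at crop (291,145), px (317,138.3), 5.6 mm from the disc centre, as expected (6 mm). The tip's front edge is at crop (292,343), px (317.3,204.3).

```bash
python3 - <<'E'
from h import *
s=sensors.get_state(); c=cams.capture("wrist"); im=cv2.cvtColor(c["pixels"],cv2.COLOR_RGB2GRAY)
print("col317 rows 196-214",im[196:214,317].tolist()); print("row139",im[139,302:333].tolist()); print("col hole",im[124:152,317].tolist()); print("row210",im[210,303:332].tolist())
Rt=R.from_euler("xyz",s["eef_rot"],degrees=True).as_matrix(); t=s["tcp_pos"]
for z,rr in ((t[2]-.0993,.006),(t[2]-.1033,.004)):
    p=cast(c,(317.3,204.3),z,s)-Rt[:,0]*rr; print("tip centre in tool",Rt.T@(p-t))
h=cast(c,(317,138.3),.09,s); print("hole",h,"in tool",Rt.T@(h-t)); d=cast(c,(311.7,141.8),.09,s); print("disc centre",d, np.linalg.norm(h-d))
E
```

```text
col317 rows 196-214 [160, 161, 163, 165, 167, 168, 167, 156, 113, 76, 70, 70, 71, 70, 71, 69, 70, 70]
row139 [175, 173, 168, 168, 172, 169, 151, 118, 101, 116, 129, 134, 134, 134, 134, 135, 134, 135, 135, 135, 142, 156, 158, 144, 146, 164, 173, 176, 175, 173, 173]
col hole [176, 176, 175, 171, 156, 121, 97, 85, 77, 77, 85, 109, 126, 134, 135, 135, 134, 134, 135, 135, 136, 132, 131, 153, 168, 172, 172, 173]
row210 [161, 160, 160, 163, 164, 159, 135, 94, 66, 63, 65, 68, 68, 69, 71, 71, 71, 70, 69, 68, 70, 99, 140, 158, 161, 161, 160, 159, 159]
tip centre in tool [-0.00167441  0.00011726  0.09929694]
tip centre in tool [-0.00083842  0.00012541  0.1032978 ]
hole [ 0.49356757 -0.13757328  0.09      ] in tool [ 4.94331082e-02 -9.33135235e-06  1.47379843e-01]
disc centre [ 0.49471022 -0.13224352  0.09      ] 0.005450868409343869
```

>>> drive_tool --rows '[{"x": 0.03,"y": 0,"z": 0,"spin": 0,"fingers": -1},{"x": 0.0505,"y": 0,"z": 0,"spin": 0,"fingers": -1},{"x": 0.0505,"y": 0,"z": 0.018,"spin": 0,"fingers": -1},{"x": 0.0505,"y": 0,"z": 0.032,"spin": 0,"fingers": -1},{"x": 0.0505,"y": 0,"z": 0.036,"spin": 0,"fingers": -1},{"x": 0.0505,"y": 0,"z": 0.036,"spin": 0,"fingers": -1},{"x": 0.0505,"y": 0,"z": 0.036,"spin": 0,"fingers": -1}]'

```text
time_s: 6.08
tcp_pos: [0.4949, -0.1385, 0.2027]
eef_rot: [-180.0, -0.0, -45.1]
contact_force: [1.0, 0.3, -2.8]
gripper_width: 0.0211
gripper_force: 45.0
```

```bash
python3 - <<'E'
from h import *
s=sensors.get_state(); c=cams.capture("wrist"); im=c["pixels"]
print(s["tcp_pos"],s["contact_force"],proj(c,[.4936,-.1376,.09],s))
cr=cv2.resize(im[130:240,257:377],None,fx=5,fy=5,interpolation=cv2.INTER_CUBIC); cv2.imwrite("pics/w4.png",cr[:,:,::-1])
E
```

```text
[ 0.49491236 -0.13854573  0.20271942] [ 0.96788655  0.33611388 -2.82336265] [317.54591552 206.82675848]
```

View pics/w4.png

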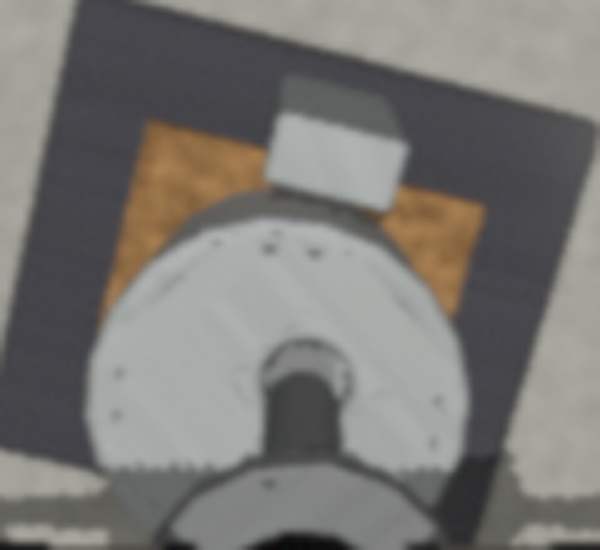

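The hole is at crop (307,381) and the shaft at crop column 303, so it is within about 0.6 mm. Now I'll feel downward.

>>> drive_tool --rows '[{"x": 0,"y": 0.0005,"z": 0.004,"spin": 0,"fingers": -1},{"x": 0,"y": 0.0005,"z": 0.007,"spin": 0,"fingers": -1},{"x": 0,"y": 0.0005,"z": 0.009,"spin": 0,"fingers": -1},{"x": 0,"y": 0.0005,"z": 0.01,"spin": 0,"fingers": -1},{"x": 0,"y": 0.0005,"z": 0.011,"spin": 0,"fingers": -1},{"x": 0,"y": 0.0005,"z": 0.012,"spin": 0,"fingers": -1},{"x": 0,"y": 0.0005,"z": 0.012,"spin": 0,"fingers": -1}]'

```text
time_s: 7.0
tcp_pos: [0.4942, -0.139, 0.19]
eef_rot: [180.0, 0.0, -45.1]
contact_force: [1.3, -0.0, -2.0]
gripper_width: 0.021
gripper_force: 45.0
```

>>> drive_tool --rows '[{"x": 0,"y": 0,"z": 0.002,"spin": 0,"fingers": -1},{"x": 0,"y": 0,"z": 0.004,"spin": 0,"fingers": -1},{"x": 0,"y": 0,"z": 0.006,"spin": 0,"fingers": -1},{"x": 0,"y": 0,"z": 0.008,"spin": 0,"fingers": -1},{"x": 0,"y": 0,"z": 0.01,"spin": 0,"fingers": -1},{"x": 0,"y": 0,"z": 0.012,"spin": 0,"fingers": -1},{"x": 0,"y": 0,"z": 0.012,"spin": 0,"fingers": -1}]'

```text
time_s: 7.88
tcp_pos: [0.4941, -0.139, 0.1779]
eef_rot: [180.0, 0.0, -45.1]
contact_force: [0.5, -0.1, -3.4]
gripper_width: 0.0214
gripper_force: 45.0
```

>>> drive_tool --rows '[{"x": 0,"y": 0,"z": 0.002,"spin": 0,"fingers": -1},{"x": 0,"y": 0,"z": 0.004,"spin": 0,"fingers": -1},{"x": 0,"y": 0,"z": 0.005,"spin": 0,"fingers": -1},{"x": 0,"y": 0,"z": 0.006,"spin": 0,"fingers": -1},{"x": 0,"y": 0,"z": 0.0065,"spin": 0,"fingers": -1},{"x": 0,"y": 0,"z": 0.007,"spin": 0,"fingers": -1},{"x": 0,"y": 0,"z": 0.0075,"spin": 0,"fingers": -1},{"x": 0,"y": 0,"z": 0.008,"spin": 0,"fingers": -1}]'

```text
time_s: 8.88
tcp_pos: [0.4947, -0.1392, 0.1709]
eef_rot: [-180.0, -0.1, -45.1]
contact_force: [-1.6, -1.3, 6.7]
gripper_width: 0.0211
gripper_force: 45.0
```

>>> drive_tool --rows '[{"x": 0,"y": 0,"z": 0.0005,"spin": 0,"fingers": -1},{"x": 0,"y": 0,"z": 0.001,"spin": 0,"fingers": -1},{"x": 0,"y": 0,"z": 0.0015,"spin": 0,"fingers": -1},{"x": 0,"y": 0,"z": 0.002,"spin": 0,"fingers": -1},{"x": 0,"y": 0,"z": 0.0025,"spin": 0,"fingers": -1},{"x": 0,"y": 0,"z": 0.003,"spin": 0,"fingers": -1}]'

```text
time_s: 9.62
tcp_pos: [0.4951, -0.1396, 0.1687]
eef_rot: [-180.0, -0.1, -45.0]
contact_force: [-2.4, -1.5, 9.6]
gripper_width: 0.0213
gripper_force: 45.0
```

>>> drive_tool --rows '[{"x": 0,"y": 0,"z": 0.0005,"spin": 0,"fingers": -1},{"x": 0,"y": 0,"z": 0.001,"spin": 0,"fingers": -1},{"x": 0,"y": 0,"z": 0.0015,"spin": 0,"fingers": -1},{"x": 0,"y": 0,"z": 0.002,"spin": 0,"fingers": -1},{"x": 0,"y": 0,"z": 0.0025,"spin": 0,"fingers": -1},{"x": 0,"y": 0,"z": 0.003,"spin": 0,"fingers": -1},{"x": 0,"y": 0,"z": 0.0035,"spin": 0,"fingers": -1},{"x": 0,"y": 0,"z": 0.004,"spin": 0,"fingers": -1}]'

```text
time_s: 10.62
tcp_pos: [0.4952, -0.1395, 0.1647]
eef_rot: [-179.9, -0.1, -45.0]
contact_force: [-2.5, -0.6, 10.7]
gripper_width: 0.0212
gripper_force: 45.0
```

>>> drive_tool --rows '[{"x": 0,"y": 0,"z": 0.0007,"spin": 0,"fingers": -1},{"x": 0,"y": 0,"z": 0.0014,"spin": 0,"fingers": -1},{"x": 0,"y": 0,"z": 0.0021,"spin": 0,"fingers": -1},{"x": 0,"y": 0,"z": 0.0028,"spin": 0,"fingers": -1},{"x": 0,"y": 0,"z": 0.0035,"spin": 0,"fingers": -1},{"x": 0,"y": 0,"z": 0.0042,"spin": 0,"fingers": -1},{"x": 0,"y": 0,"z": 0.0049,"spin": 0,"fingers": -1},{"x": 0,"y": 0,"z": 0.0056,"spin": 0,"fingers": -1},{"x": 0,"y": 0,"z": 0.0063,"spin": 0,"fingers": -1},{"x": 0,"y": 0,"z": 0.007,"spin": 0,"fingers": -1}]'

```text
time_s: 11.88
tcp_pos: [0.4952, -0.1394, 0.1576]
eef_rot: [-179.9, -0.1, -45.0]
contact_force: [-2.3, -0.3, 10.0]
gripper_width: 0.0213
gripper_force: 45.0
```

>>> drive_tool --rows '[{"x": 0,"y": 0,"z": 0.0007,"spin": 0,"fingers": -1},{"x": 0,"y": 0,"z": 0.0014,"spin": 0,"fingers": -1},{"x": 0,"y": 0,"z": 0.0021,"spin": 0,"fingers": -1},{"x": 0,"y": 0,"z": 0.0028,"spin": 0,"fingers": -1},{"x": 0,"y": 0,"z": 0.0035,"spin": 0,"fingers": -1},{"x": 0,"y": 0,"z": 0.0042,"spin": 0,"fingers": -1},{"x": 0,"y": 0,"z": 0.0049,"spin": 0,"fingers": -1},{"x": 0,"y": 0,"z": 0.0056,"spin": 0,"fingers": -1},{"x": 0,"y": 0,"z": 0.006,"spin": 0,"fingers": -1}]'

```text
time_s: 13.0
tcp_pos: [0.4949, -0.1395, 0.1513]
eef_rot: [-180.0, -0.1, -45.0]
contact_force: [-0.9, -0.4, 6.0]
gripper_width: 0.0213
gripper_force: 45.0
```

>>> drive_tool --rows '[{"x": 0,"y": 0,"z": 0.0007,"spin": 0,"fingers": -1},{"x": 0,"y": 0,"z": 0.0014,"spin": 0,"fingers": -1},{"x": 0,"y": 0,"z": 0.0021,"spin": 0,"fingers": -1},{"x": 0,"y": 0,"z": 0.0028,"spin": 0,"fingers": -1},{"x": 0,"y": 0,"z": 0.0035,"spin": 0,"fingers": -1},{"x": 0,"y": 0,"z": 0.0042,"spin": 0,"fingers": -1},{"x": 0,"y": 0,"z": 0.0049,"spin": 0,"fingers": -1},{"x": 0,"y": 0,"z": 0.0055,"spin": 0,"fingers": -1},{"x": 0,"y": 0,"z": 0.0055,"spin": 0,"fingers": -1}]'

```text
time_s: 14.12
tcp_pos: [0.4942, -0.139, 0.1445]
eef_rot: [180.0, 0.0, -45.1]
contact_force: [0.6, 1.2, -2.7]
gripper_width: 0.0213
gripper_force: 45.0
```

The force is back to baseline, so the plug has dropped. I'll withdraw and check with the scene camera.

>>> drive_tool --rows '[{"x": 0,"y": 0,"z": -0.008,"spin": 0,"fingers": -1},{"x": 0,"y": 0,"z": -0.02,"spin": 0,"fingers": -1},{"x": 0,"y": 0,"z": -0.035,"spin": 0,"fingers": -1},{"x": 0,"y": 0,"z": -0.05,"spin": 0,"fingers": -1},{"x": 0,"y": 0,"z": -0.065,"spin": 0,"fingers": -1},{"x": 0,"y": 0,"z": -0.08,"spin": 0,"fingers": -1},{"x": 0,"y": 0,"z": -0.094,"spin": 0,"fingers": -1},{"x": 0,"y": 0,"z": -0.094,"spin": 0,"fingers": -1}]'

```text
time_s: 15.12
tcp_pos: [0.4949, -0.139, 0.2399]
eef_rot: [-179.9, -0.1, -45.1]
contact_force: [0.2, 0.1, -2.7]
gripper_width: 0.0213
gripper_force: 45.0
```

```bash
python3 - <<'E'
from h import *
s=sensors.get_state(); c=cams.capture("scene"); im=c["pixels"]
print(s["tcp_pos"],s["contact_force"], tool([.5222,.1467,.2385],s))
cv2.imwrite("pics/s2.png",cv2.resize(im[120:240,230:350],None,fx=5,fy=5,interpolation=cv2.INTER_CUBIC)[:,:,::-1])
E
```

```text
[ 0.49488473 -0.13902101  0.23986603] [ 0.16537169  0.10653711 -2.71778037] [-0.18300527 -0.22111422  0.00143513]
```

View pics/s2.png

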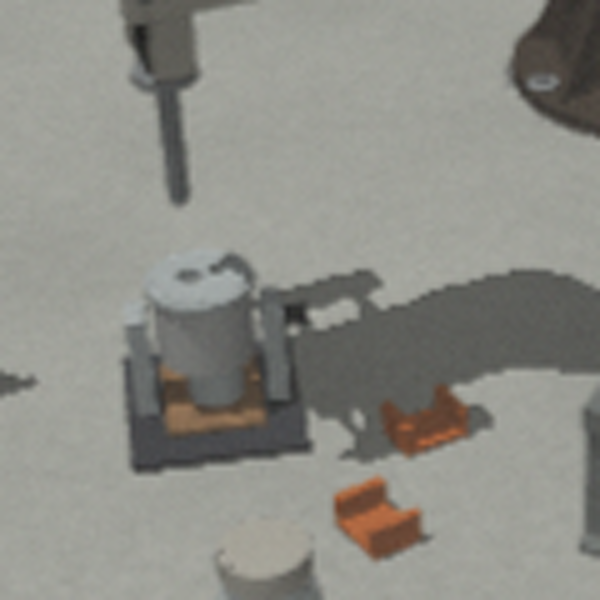

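The plug stands on the cork below the tube at crop (217,385). Now back to the rack hole.

>>> drive_tool --rows '[{"x": -0.037,"y": -0.044,"z": 0,"spin": 0,"fingers": -1},{"x": -0.074,"y": -0.088,"z": 0,"spin": 0,"fingers": -1},{"x": -0.11,"y": -0.133,"z": 0,"spin": 0,"fingers": -1},{"x": -0.147,"y": -0.178,"z": 0,"spin": 0,"fingers": -1},{"x": -0.17,"y": -0.205,"z": 0,"spin": 0,"fingers": -1},{"x": -0.183,"y": -0.221,"z": 0,"spin": 0,"fingers": -1},{"x": -0.183,"y": -0.221,"z": 0,"spin": 0,"fingers": -1},{"x": -0.183,"y": -0.221,"z": 0,"spin": 0,"fingers": -1}]'

```text
time_s: 16.18
tcp_pos: [0.5212, 0.1458, 0.2382]
eef_rot: [179.9, 0.0, -45.1]
contact_force: [-0.0, 0.2, -3.2]
gripper_width: 0.0212
gripper_force: 45.0
```

>>> drive_tool --rows '[{"x": 0,"y": -0.001,"z": 0.015,"spin": 0,"fingers": -1},{"x": 0,"y": -0.001,"z": 0.035,"spin": 0,"fingers": -1},{"x": 0,"y": -0.001,"z": 0.045,"spin": 0,"fingers": -1},{"x": 0,"y": -0.001,"z": 0.055,"spin": 0,"fingers": -1},{"x": 0,"y": -0.001,"z": 0.06,"spin": 0,"fingers": -1},{"x": 0,"y": -0.001,"z": 0.06,"spin": 0,"fingers": -1}]'

```text
time_s: 16.92
tcp_pos: [0.5222, 0.1473, 0.1784]
eef_rot: [180.0, 0.0, -45.1]
contact_force: [0.4, -0.5, -2.6]
gripper_width: 0.021
gripper_force: 45.0
```

>>> drive_tool --rows '[{"x": 0,"y": 0,"z": 0.012,"spin": 0,"fingers": -1},{"x": 0,"y": 0,"z": 0.026,"spin": 0,"fingers": -1},{"x": 0,"y": 0,"z": 0.038,"spin": 0,"fingers": -1},{"x": 0,"y": 0,"z": 0.048,"spin": 0,"fingers": -1},{"x": 0,"y": 0,"z": 0.054,"spin": 0,"fingers": -1},{"x": 0,"y": 0,"z": 0.057,"spin": 0,"fingers": -1},{"x": 0,"y": 0,"z": 0.057,"spin": 0,"fingers": -1}]'

```text
time_s: 17.8
tcp_pos: [0.5222, 0.1473, 0.1216]
eef_rot: [180.0, -0.0, -45.1]
contact_force: [-0.2, 0.2, -3.2]
gripper_width: 0.0214
gripper_force: 45.0
```

>>> drive_tool --rows '[{"x": 0,"y": 0,"z": 0.001,"spin": 0,"fingers": -1},{"x": 0,"y": 0,"z": 0.002,"spin": 0,"fingers": -1},{"x": 0,"y": 0,"z": 0.0025,"spin": 0,"fingers": -1},{"x": 0,"y": 0,"z": 0.003,"spin": 0,"fingers": -1},{"x": 0,"y": 0,"z": 0.003,"spin": 0,"fingers": -1}]'

```text
time_s: 18.42
tcp_pos: [0.5222, 0.1473, 0.1186]
eef_rot: [180.0, 0.0, -45.1]
contact_force: [0.4, 0.4, -1.8]
gripper_width: 0.0213
gripper_force: 45.0
```

>>> drive_tool --rows '[{"x": 0,"y": 0,"z": 0,"spin": 0,"fingers": -0.3},{"x": 0,"y": 0,"z": 0,"spin": 0,"fingers": 0},{"x": 0,"y": 0,"z": 0,"spin": 0,"fingers": 0},{"x": 0,"y": 0,"z": 0,"spin": 0,"fingers": 0},{"x": 0,"y": 0,"z": 0,"spin": 0,"fingers": 0}]'

```text
time_s: 19.05
tcp_pos: [0.5222, 0.1473, 0.1186]
eef_rot: [-180.0, -0.0, -45.1]
contact_force: [-0.0, -0.3, 0.5]
gripper_width: 0.0436
gripper_force: 0.0
```

>>> drive_tool --rows '[{"x": 0,"y": 0,"z": -0.01,"spin": 0,"fingers": 0},{"x": 0,"y": 0,"z": -0.03,"spin": 0,"fingers": 0},{"x": 0,"y": 0,"z": -0.06,"spin": 0,"fingers": 0},{"x": 0,"y": 0,"z": -0.1,"spin": 0,"fingers": 0},{"x": 0,"y": 0,"z": -0.13,"spin": 0,"fingers": 0},{"x": 0,"y": 0,"z": -0.13,"spin": 0,"fingers": 0},{"x": 0,"y": 0,"z": -0.13,"spin": 0,"fingers": 0}]'

```text
time_s: 19.92
tcp_pos: [0.5219, 0.1472, 0.2486]
eef_rot: [-180.0, 0.0, -45.1]
contact_force: [-0.8, -1.1, -0.3]
gripper_width: 0.0437
gripper_force: 0.0
```

```bash
python3 - <<'E'
from h import *
s=sensors.get_state(); a=cams.capture("scene")["pixels"][150:250,330:430]; b=cams.capture("wrist")["pixels"][120:300,220:420]
print(s["tcp_pos"],s["contact_force"],s["gripper_width"])
f=lambda i:cv2.resize(i,(400,400),interpolation=cv2.INTER_CUBIC)
cv2.imwrite("pics/end.png",np.hstack([f(a),f(b)])[:,:,::-1])
E
```

```text
[0.5218565  0.14722218 0.24860395] [-0.83341558 -1.12177918 -0.33402128] 0.04369415923591951
```

View pics/end.png

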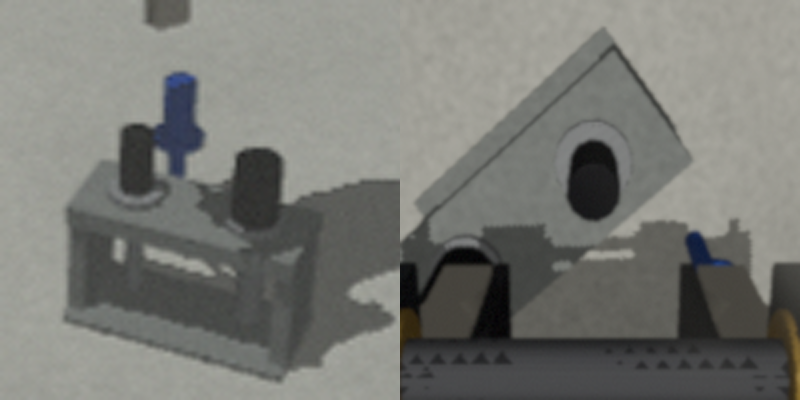

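The slim rod stands upright in its hole with the guard flat on the board (left half (137,195), right half (594,165)). The thick rod is unmoved and the gripper is clear. Handing in.

```bash
python3 -c "
from plant import r
print(r.close_job())"
```

```text
the job is handed in; nothing more can be done
None
```

The plug was pressed out onto the cork pad at about 13 N, by the readings between moves. The slim rod is back in its rack hole and released, the thick rod was left in place, and the job was handed in at about 20 s.

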